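# Open a push-and-turn safety cap

### The job

Open the jug of cleaner: its cap is child-resistant, so grip it, push it down firmly and, still pushing, turn it anticlockwise until its catches are free, but never lean on it so hard that the thin-walled jug is crushed. Lift the cap off and set it gently, right way up, in the middle of the saucer, so that no cleaner drips on the stone. Leave the jug standing where it is and the other things undisturbed.

Things in the scene. Friction and masses are not known exactly. Their poses are not given: they have to be found in the camera images.
- jug: Loose thin-walled jug (sizes in mm), 0.6 to 1 kg: square body 96 wide, 128 high, sloping shoulder, neck with three lugs to 183 up, and on the neck a pressed-on collar (bead 60 across, with three catch teeth above it). Loop handle to 95 out along +x, below 142 up. Origin: middle of the underside, under the neck; z up. If not pushed firmly, it turns along with the cap.
- cap_center (a point): Centre, half-way up, of the round ribbed cap on the neck: 58 across, 40 high, 0.07 kg, hollow below; z up, axes along the jug's at the start. Gripping its upper half keeps fingers off the shoulder. Its three inner lugs sit behind the collar's teeth; its lower edge is 164 above the jug's underside. A sprung disc inside yields at 17 N, then gives at only 0.25 N/mm.
- cap: The same cap, origin at the centre of its lower edge. Pressed 3 to 11.5 mm (unknown: collars sit differently) its lugs pass under the teeth; 1 mm deeper it bottoms on the bead, at 18 to 21 N. So press to 22 to 25 N whatever the depth; keep that and turn anticlockwise, seen from above, 0.9 to 1.3 rad (free from 0.7, end stop at 1.4). Lifted 30 straight up it clears the neck.
- jug_neck (a joint): How far (m) the neck is pushed down into the thin shoulder: 0 unloaded, too small to read well. Over 1 mm (28 N of push) the jug is crushed.
- saucer_in (a point): Middle of the saucer's flat inner floor, 100 across and 6.5 above the worktop; the saucer is loose, round, 136 across, its rim 12 high. The cap is to stand here on its open side, as it sat on the jug; a bump of over 40 N is too hard.
- saucer: The same saucer, origin at the centre of its underside.
- dish_brush: Dish-washing brush lying on the worktop, 270 long, 36 wide, 62 high; origin under its middle, its length along y. Bystander.
- salt: Salt shaker, 44 across, 90 high, standing; origin at the centre of its underside. Bystander.
- soap: Pump soap bottle, 76 x 47, 177 high, standing; origin at the centre of its underside. Bystander.
- mug: Mug with a handle, 80 across (114 with handle), 94 high, standing; origin at the centre of its underside. Bystander.
- tumbler: Handleless tumbler, 74 across, 98 high, standing; origin at the centre of its underside. Bystander.
- spoon: Teaspoon lying on the worktop, 130 long, 26 wide, 11 high; origin under its middle. Bystander.
- tin: Small food tin, 57 across, 72 high, standing; origin at the centre of its underside. Bystander.
Mind the look-alikes: they are no part of the job. What is shaped like the cap but blue or yellow is not meant.

How it is judged:
By the outcome, as a careful person would: the job done as asked, in the order asked, and still so for the second after the job is handed in, with the robot touching nothing.
It also fails if it takes over 61 s, if anything falls off the work surface, if the arm or the gripper's body presses on something with over 40 N, if the wrist force passes 120 N, or if a joint passes its speed limit or range.

### The arm

A 7-joint arm with a two-finger parallel gripper is mounted at the origin on the work surface; the furniture and walls round the work are solid. World frame = base frame: x ahead of the robot, y to its left, z up, the work surface at z = 0. Lengths are in m, angles in rad, forces in N, time in s.
With the tool pointing down it reaches from about 0.425 to 0.95 m from the base axis. Payload 4.7 kg.
Tool frame: the origin (TCP) lies on the mounting face of the last link; the fingertips stand 173 mm ahead of it and the grasp point (between the pads) lies ahead of it (bot.tcp_to_grasp is the z of the grasp point in the tool frame, in m); z points along the fingers, y is the line along which they close (so a half turn about z gives the same grasp; the last joint's range is limited). The gripper opens to 85 mm and grips with 20 to 120 N. Pads are 22 mm wide; open, the fingers measure 114 mm over their backs; the gripper's body (76 mm by 85 mm) begins 54 mm behind the grasp point. The pads swing forward as they close: fully open they stand 13 mm farther back than shut.
Start: joints at [1.218, 0.469, -0.049, 1.532, 0.024, 1.141, -0.082], TCP at [0.215, -0.64, 0.405] pointing down, gripper open.
Joint ranges: [-2.59, 2.59], [-0.33, 1.99], [-1.39, 1.29], [0.1, 2.45], [-1.04, 4.18], [0.21, 1.99], [-2.66, 2.66]. Speed limits (rad/s): [2.57, 2.57, 3.14, 3.14, 3.14, 3.14, 3.14].

### API

Orientations are given as [roll, pitch, yaw] about the fixed x, y, z axes, in that order (R = Rz(yaw) Ry(pitch) Rx(roll)).
In Python, from station import telemetry, vision, workorder, bot gives the robot as it stands. The module is installed in compiled form; this text tells all that it offers.
- The arm moves only by the tool apply_moves, never from a script. Its argument "deltas" is a list of rows, each a list of 7 numbers: the shift along the world's x, y, z scaled (see below), then the turn, a rotation vector about the world's x, y, z scaled (see below), then the opening, from 0 (shut) to 1 (fully open). In form: [[x, y, z, wx, wy, wz, grip], ...]. A call has 1 to 10 rows; each row is the pose to reach, as a shift and turn from the pose commanded when the call began, turning the shorter way round; what a row does not reach only later rows make up. The controller multiplies each number of a shift by 10 cm and each number of a turn by 2 pi rad. A row lasts 1/12 s, in which the tool goes at most 41.7 mm and 7.16 degrees, less where a joint would pass 70% of its speed; a pose out of reach is approached as far as the arm can. A call with a number of a shift or a turn outside -1 to 1 is refused whole. A call with a gripper value outside its range is refused whole. The fingers move at their own pace and stop on an object; "force" is the grip in N (left out, the last holds). Time passes only in rows, so rows that repeat a pose let the fingers close. It gives the time, the measured TCP pose, the force, the opening and the grip force at its end, in the units of the state.
- telemetry.read_state(): the state, without advancing time (a new reading comes with each control period).
- vision.grab_frame(name): name is "scene" or "top" or "wrist"; returns a dict with "image" (384x512x3 uint8, red, green, blue), "range_z" (384x512 float32, m along the optical axis (not along the pixel's ray), 0 where there is no reading), "fx", "fy", "cx", "cy" (pixels), "distortion" ([k1, k2, p1, p2, k3] as OpenCV has them; the pictures are not rectified), "rvec" (rotation vector, rad) and "tvec" (3), from world to camera coordinates, as OpenCV has them. Camera axes: x right, y down, z forward; pixel columns grow to the right and rows downward; lengths in m; the calibration is good to about 2 mm. A picture is of the moment at which its call begins.
- workorder.sign_off(): hands the job in; it is judged then, once.
The state is a dict: "clock": time; "q": joint angles; "dq": joint speeds; "tau": joint torques, N m; "ee_pos": TCP position; "orientation": TCP orientation; "force": force on the tool from outside, world axes, zero at the start; "ft_torque": the same for the moment, N m; "finger_gap": finger opening in m; "finger_force": force on a finger pad.
Only numpy, scipy, OpenCV 4.12 (cv2) and the standard library are available. Lean on these libraries where they do the work, as an engineer would, in place of code of your own. Each camera call takes 0.05 s, during which the arm holds its last target. There are 200 camera calls.

## Working session

There is one attempt and no reset: what is moved stays moved. The work goes in short steps, Python scripts to look and compute and a tool call to move; the robot and the scene stay as the last step left them, time stands still between calls to the robot, and variables do not carry over. Pictures are saved under pics/ and viewed, at most 10 in all, crops included, and the job is handed in when it is done.

Besides the shell and the picture viewer there is one more tool, called after ">>>" by a JSON object that holds its "api" and its "payload", one argument or row to a line. apply_moves: Moves the arm, as the interface text tells. Its arguments: {"type":"object","properties":{"deltas":{"type":"array","items":{"type":"array","items":{"type":"number"}}},"force":{"type":"number"}},"required":["deltas"]}

```bash
mkdir -p pics
python3 - <<'E'
from station import telemetry, vision, bot
import cv2,numpy as np
print(telemetry.read_state(), bot.tcp_to_grasp)
a=[]
for n in("scene","top"):
    f=vision.grab_frame(n); np.save(f"{n}.npy",f,allow_pickle=True)
    cv2.imwrite(f"pics/{n}.png",cv2.resize(f["image"][:,:,::-1],(768,576),interpolation=cv2.INTER_CUBIC))
    print(n,{k:f[k] for k in f if k not in("image","range_z")})
E
```

```text
{'clock': 0.0, 'q': array([ 1.21810701,  0.46947488, -0.04859387,  1.53369303,  0.02411709,
        1.14098974, -0.08230562]), 'dq': array([ 0.00020787,  0.00112333, -0.00142301,  0.00050791, -0.00022258,
        0.00016315,  0.00058508]), 'tau': array([ 4.44220350e-04, -5.10315835e+01, -4.62975469e-02, -2.37710434e+01,
        1.07673972e-02,  7.58423936e-03,  9.88699469e-06]), 'ee_pos': array([ 0.21470245, -0.63969145,  0.40363892]), 'orientation': array([-3.13961592e+00,  8.82127536e-05,  3.23821566e-01]), 'force': array([-0.40104715, -0.79430138, -0.18913829]), 'ft_torque': array([ 0.0219393 , -0.04291704,  0.03276542]), 'finger_force': 0.0, 'finger_gap': 0.08514599841630656} 0.1547
scene {'fx': 400.31761288815267, 'fy': 400.31761288815267, 'cx': 250.24200998211762, 'cy': 191.52346612426942, 'distortion': array([-0.01652958,  0.        ,  0.        ,  0.        ,  0.        ]), 'rvec': array([ 1.27236676, -2.18067312,  0.9793418 ]), 'tvec': array([0.24320521, 0.40100912, 1.0822226 ])}
top {'fx': 362.98374760781326, 'fy': 362.98374760781326, 'cx': 258.53202454968914, 'cy': 195.15820168938782, 'distortion': array([-0.11814097,  0.        ,  0.        ,  0.        ,  0.        ]), 'rvec': array([ 2.10695011, -2.12898485,  0.22197168]), 'tvec': array([-8.55954978e-04,  5.51827314e-01,  1.12222270e+00])}
```

View pics/scene.png

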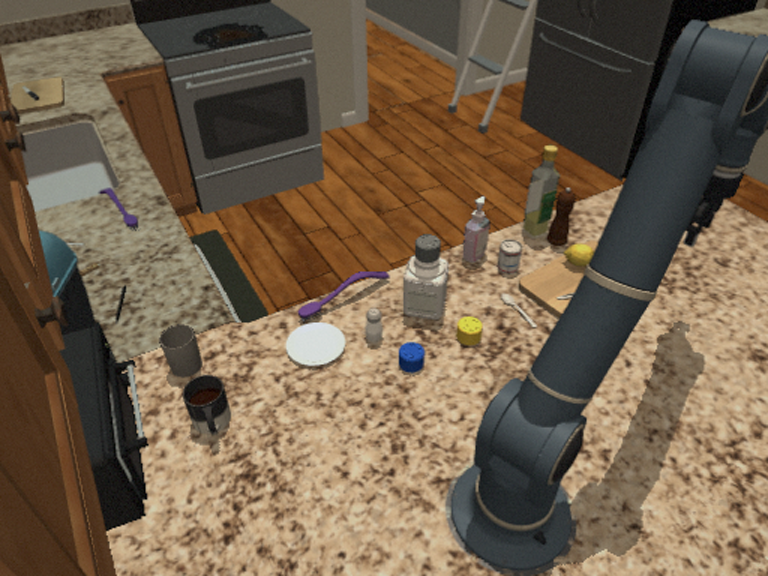

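View pics/top.png

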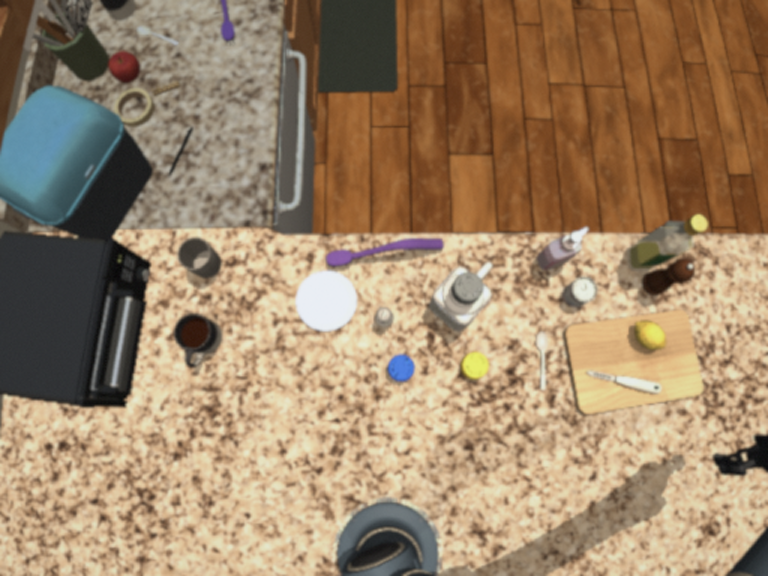

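The scene view shows a grey cap on the jug at about (428,248), a blue look-alike at (411,357) and a yellow one at (470,331). In the top view these are at (467,288), (401,368) and (475,366). The saucer is at (327,301). The jug's handle points to (488,268). I choose the grey one on the jug; next I measure it and check it in a crop.

```bash
cat > h.py <<'E'
import numpy as np,cv2
def load(n): return np.load(n+".npy",allow_pickle=True).item()
def cam(f):
    R=cv2.Rodrigues(f["rvec"])[0]; K=np.array([[f["fx"],0,f["cx"]],[0,f["fy"],f["cy"]],[0,0,1.]])
    return R,f["tvec"],K
def dirs(f,uv):
    R,t,K=cam(f); p=cv2.undistortPoints(np.float64(uv).reshape(-1,1,2),K,f["distortion"])[:,0]
    return np.c_[p,np.ones(len(p))]
def cloud(f):
    R,t,K=cam(f); v,u=np.mgrid[:384,:512]; d=dirs(f,np.stack([u,v],-1))*f["range_z"].reshape(-1,1)
    return ((d-t)@R).reshape(384,512,3)
def onplane(f,uv,z):
    R,t,K=cam(f); d=dirs(f,uv)@R; c=-R.T@t
    return c+d*((z-c[2])/d[:,2])[:,None]
E
python3 - <<'E'
from h import *
for n,c,s in(("top",(311,192),(327/1.5,301/1.5)),("scene",(285,165),(315/1.5,345/1.5))):
    f=load(n);P=cloud(f);v,u=np.mgrid[:384,:512]
    ok=f["range_z"]>0
    near=ok&(abs(u-c[0])<28)&(abs(v-c[1])<28)
    print(n,"zmax",np.sort(P[near][:,2])[-5:])
    m=near&(P[...,2]>0.195)&(P[...,2]<.225)
    q=np.column_stack(np.nonzero(m)[::-1]); ctr,r=cv2.minEnclosingCircle(q.astype(np.float32))
    print("cap",m.sum(),np.median(P[m],0),P[m].min(0),P[m].max(0),ctr,r)
    for lo,hi in((.06,.125),(.1,.13)):
        b=near&(P[...,2]>lo)&(P[...,2]<hi); print("body",b.sum(),P[b].min(0),P[b].max(0))
    im=f["image"].astype(int)
    w=(im.min(2)>150)&(im.max(2)-im.min(2)<40)&(np.hypot(u-s[0],v-s[1])<28)
    cs,_=cv2.findContours(w.astype(np.uint8),cv2.RETR_EXTERNAL,cv2.CHAIN_APPROX_NONE); k=max(cs,key=cv2.contourArea)
    e=onplane(f,k[:,0].astype(float),.012)[:,:2]; (x,y),r=cv2.minEnclosingCircle(e.astype(np.float32)); print("saucer",x,y,r,e.mean(0),len(k))
    if n=="top":
        # look at heights with jug outlines
        for z0,z1 in((.12,.15),(.05,.12)):
            b=near&(P[...,2]>z0)&(P[...,2]<z1); print(np.round(P[b][::12],3)[:14].tolist())
f=load("top");a=f["image"][150:240,265:365,::-1];g=load("scene");b=g["image"][140:230,230:330,::-1]
cv2.imwrite("pics/crop.png",cv2.resize(np.hstack([a,b]),(800,360),interpolation=cv2.INTER_CUBIC))
E
```

```text
top zmax [0.20707926 0.20713342 0.20737899 0.20764008 0.20767075]
cap 318 [ 0.53183637 -0.15743496  0.20274262] [ 0.50392959 -0.1871161   0.19531643] [ 0.55943501 -0.12920851  0.20767075] (311.9014587402344, 191.1569366455078) 10.133768081665039
body 330 [ 0.47045035 -0.22427028  0.06005354] [ 0.60160316 -0.0962595   0.12496317]
body 359 [ 0.47074575 -0.22427028  0.10003494] [ 0.60160316 -0.09654674  0.129978  ]
saucer 0.5470274686813354 0.1334393322467804 0.07178936153650284 [0.54599827 0.13305309] 116
[[0.599, -0.209, 0.129], [0.59, -0.213, 0.137], [0.588, -0.15, 0.123], [0.586, -0.218, 0.128], [0.58, -0.203, 0.141], [0.582, -0.169, 0.121], [0.578, -0.15, 0.122], [0.575, -0.144, 0.124], [0.57, -0.139, 0.132], [0.564, -0.193, 0.14], [0.559, -0.138, 0.136], [0.553, -0.132, 0.138], [0.548, -0.123, 0.134], [0.546, -0.204, 0.124]]
[[0.602, -0.221, 0.117], [0.58, -0.135, 0.117], [0.558, -0.116, 0.116], [0.544, -0.215, 0.118], [0.527, -0.098, 0.099], [0.52, -0.101, 0.1], [0.52, -0.101, 0.066], [0.512, -0.111, 0.09], [0.504, -0.195, 0.114], [0.509, -0.111, 0.051], [0.501, -0.121, 0.082], [0.492, -0.133, 0.114], [0.488, -0.138, 0.119], [0.493, -0.13, 0.051]]
scene zmax [0.20573319 0.20592176 0.20604344 0.20650703 0.20818389]
cap 158 [ 0.52713272 -0.15308234  0.20256734] [ 0.49855313 -0.182746    0.19545245] [ 0.55743878 -0.12638116  0.20818389] (285.0, 162.0) 8.24631118774414
body 288 [ 0.46652057 -0.35657543  0.06191897] [ 0.64655996 -0.09464445  0.12489204]
body 300 [ 0.46652057 -0.35657543  0.10043094] [ 0.64655996 -0.09464445  0.12980195]
saucer 0.5433624386787415 0.1350940465927124 0.06932131946086884 [0.54238947 0.13630818] 97
```

View pics/crop.png

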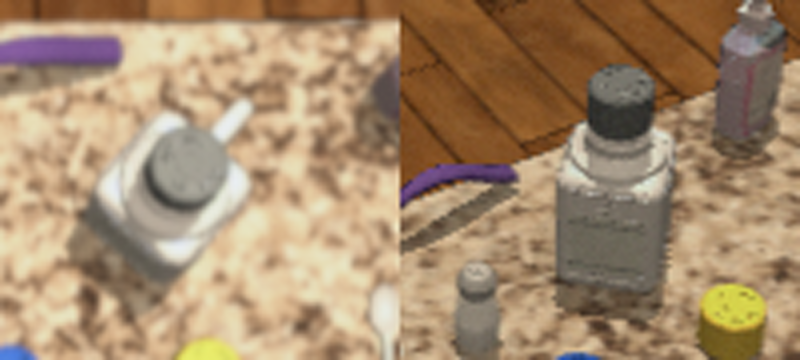

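The crop confirms the choice: a grey ribbed cap on the white jug, at about top (187,165) and scene (620,100) in the crop. Now I move above it.

>>> {"api": "apply_moves", "payload": {
  "deltas": [
    [0.3,0.4,0.2,0,0,0.006,1],
    [0.6,0.75,0.4,0,0,0.012,1],
    [0.8,1,0.4,0,0,0.018,1]
  ]
}}

```text
clock: 0.35
ee_pos: [0.2885, -0.5475, 0.4444]
orientation: [3.14, 0.0, 0.436]
force: [0.7, -0.1, 1.0]
finger_gap: 0.0852
finger_force: 0.0
```

>>> {"api": "apply_moves", "payload": {
  "deltas": [
    [0.25,0.33,0,0,0,0.006,1],
    [0.5,0.66,0,0,0,0.012,1],
    [0.75,1,0,0,0,0.018,1]
  ]
}}

```text
clock: 0.6
ee_pos: [0.364, -0.4462, 0.4431]
orientation: [-3.142, 0.0, 0.552]
force: [0.9, 0.6, 0.2]
finger_gap: 0.085
finger_force: 0.0
```

>>> {"api": "apply_moves", "payload": {
  "deltas": [
    [0.25,0.33,0,0,0,0.006,1],
    [0.5,0.66,0,0,0,0.012,1],
    [0.75,1,0,0,0,0.018,1]
  ]
}}

```text
clock: 0.85
ee_pos: [0.4386, -0.3467, 0.4429]
orientation: [-3.141, 0.0, 0.665]
force: [1.2, 0.5, -0.2]
finger_gap: 0.0854
finger_force: 0.0
```

>>> {"api": "apply_moves", "payload": {
  "deltas": [
    [0.25,0.33,0,0,0,0.006,1],
    [0.5,0.66,0,0,0,0.012,1],
    [0.7,1,0,0,0,0.014,1]
  ]
}}

```text
clock: 1.1
ee_pos: [0.5091, -0.2466, 0.4429]
orientation: [3.142, -0.0, 0.753]
force: [1.7, 0.4, -0.7]
finger_gap: 0.0853
finger_force: 0.0
```

>>> {"api": "apply_moves", "payload": {
  "deltas": [
    [0.07,0.3,0,0,0,0,1],
    [0.15,0.6,0,0,0,0,1],
    [0.15,0.84,0,0,0,0,1],
    [0.15,0.84,0,0,0,0,1],
    [0.15,0.84,0,0,0,0,1]
  ]
}}

```text
clock: 1.52
ee_pos: [0.523, -0.1628, 0.4429]
orientation: [-3.141, 0.0, 0.755]
force: [-0.3, -0.7, 0.5]
finger_gap: 0.0855
finger_force: 0.0
```

```bash
cat > w.py <<'E'
from h import *
from station import telemetry, vision
import sys
f=vision.grab_frame("wrist"); np.save(sys.argv[1]+".npy",f,allow_pickle=True)
cv2.imwrite(f"pics/{sys.argv[1]}.png",f["image"][:,:,::-1])
s=telemetry.read_state(); print({k:np.round(s[k],4) for k in("clock","q","ee_pos","orientation","force","ft_torque","finger_gap")})
P=cloud(f)
m=(f["range_z"]>0)&(P[...,2]>.19)&(P[...,2]<.215)&(np.hypot(P[...,0]-.53,P[...,1]+.156)<.04)
if m.sum():
    print("z",np.percentile(P[m][:,2],[5,50,95]))
    cs,_=cv2.findContours(m.astype(np.uint8),cv2.RETR_EXTERNAL,cv2.CHAIN_APPROX_NONE); k=max(cs,key=cv2.contourArea)[:,0]
    zt=np.median(P[m][:,2]); e=onplane(f,k.astype(float),zt)[:,:2]
    print(cv2.minEnclosingCircle(k.astype(np.float32)),cv2.minEnclosingCircle(e.astype(np.float32)),cv2.fitEllipse(e.astype(np.float32)))
E
python3 w.py w1
```

```text
{'clock': np.float64(1.5667), 'q': array([ 0.5446,  0.2548, -0.3836,  1.7717,  0.1049,  1.1355, -0.6913]), 'ee_pos': array([ 0.5227, -0.1645,  0.4429]), 'orientation': array([-3.1415e+00,  8.0000e-04,  7.5170e-01]), 'force': array([-0.1393, -0.6961,  0.7037]), 'ft_torque': array([0.0171, 0.0373, 0.0066]), 'finger_gap': np.float64(0.0854)}
z [0.19938525 0.20234934 0.20358109]
((258.3468017578125, 188.10186767578125), 38.96240234375) ((0.5355585217475891, -0.15606440603733063), 0.029313474893569946) ((0.5355542302131653, -0.15629394352436066), (0.055978287011384964, 0.057609643787145615), 134.45738220214844)
```

View pics/w1.png

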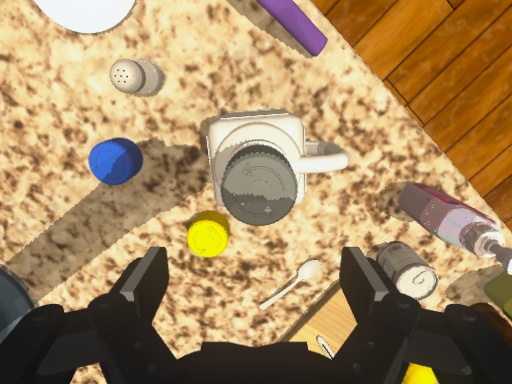

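>>> {"api": "apply_moves", "payload": {
  "deltas": [
    [0.05,0.04,-0.2,0,0,0,1],
    [0.1,0.08,-0.4,0,0,0,1],
    [0.1,0.08,-0.4,0,0,0,1],
    [0.1,0.08,-0.4,0,0,0,1],
    [0.1,0.08,-0.4,0,0,0,1]
  ]
}}

```text
clock: 1.98
ee_pos: [0.5329, -0.1578, 0.4038]
orientation: [3.141, -0.0, 0.749]
force: [-0.0, -0.5, 0.3]
finger_gap: 0.0851
finger_force: 0.0
```

```bash
python3 w.py w2
python3 - <<'E'
from h import *
for n in("top","scene","w2"):
    f=load(n);P=cloud(f)
    m=(f["range_z"]>0)&(P[...,2]>.199)&(P[...,2]<.212)&(np.hypot(P[...,0]-.53,P[...,1]+.156)<.04)
    k=max(cv2.findContours(m.astype(np.uint8),0,1)[0],key=cv2.contourArea)[:,0]
    e=onplane(f,k.astype(float),.204)[:,:2].astype(np.float32); print(n,cv2.fitEllipse(e),cv2.minEnclosingCircle(e))
E
```

```text
{'clock': np.float64(2.0333), 'q': array([ 0.5217,  0.3018, -0.3836,  1.8043,  0.1287,  1.0581, -0.7308]), 'ee_pos': array([ 0.533 , -0.1576,  0.4042]), 'orientation': array([ 3.1399e+00, -6.0000e-04,  7.4930e-01]), 'force': array([1.222 , 0.0208, 0.014 ]), 'ft_torque': array([-0.006 ,  0.0354, -0.0241]), 'finger_gap': np.float64(0.0852)}
z [0.19841158 0.20235823 0.20352303]
((253.70338439941406, 222.46609497070312), 45.77367401123047) ((0.5364118218421936, -0.155756875872612), 0.029680725187063217) ((0.5361631512641907, -0.15590283274650574), (0.0559130422770977, 0.05849746987223625), 132.22315979003906)
top ((0.5316488742828369, -0.1576017588376999), (0.05425450950860977, 0.05597411096096039), 33.684959411621094) ((0.5319104194641113, -0.15746146440505981), 0.02913077548146248)
scene ((0.5272628664970398, -0.15365302562713623), (0.052758000791072845, 0.056136228144168854), 76.59825134277344) ((0.5258569717407227, -0.15435585379600525), 0.03074776567518711)
w2 ((0.5358484387397766, -0.15616357326507568), (0.055017001926898956, 0.05529473349452019), 111.01835632324219) ((0.5361963510513306, -0.15605823695659637), 0.028300244361162186)
```

>>> {"api": "apply_moves", "payload": {
  "deltas": [
    [0.01,0.01,-0.18,0,0,0,1],
    [0.01,0.01,-0.36,0,0,0,1],
    [0.01,0.01,-0.54,0,0,0,1],
    [0.01,0.01,-0.54,0,0,0,0.8],
    [0.01,0.01,-0.54,0,0,0,0.75],
    [0.01,0.01,-0.54,0,0,0,0.7],
    [0.01,0.01,-0.54,0,0,0,0.65],
    [0.01,0.01,-0.54,0,0,0,0.6],
    [0.01,0.01,-0.54,0,0,0,0.5],
    [0.01,0.01,-0.54,0,0,0,0.5]
  ],
  "force": 20
}}

```text
clock: 2.87
ee_pos: [0.5345, -0.1558, 0.3508]
orientation: [3.139, -0.001, 0.751]
force: [-0.1, -0.5, 6.5]
finger_gap: 0.058
finger_force: 21.6
```

```bash
cat > s.py <<'E'
from station import telemetry
import numpy as np
s=telemetry.read_state(); print({k:np.round(s[k],4).tolist() for k in("clock","q","ee_pos","orientation","force","ft_torque","finger_gap","finger_force")})
E
python3 s.py
```

```text
{'clock': 2.8667, 'q': [0.5065, 0.3584, -0.3757, 1.8615, 0.1602, 0.9476, -0.7609], 'ee_pos': [0.5345, -0.1558, 0.3508], 'orientation': [3.1385, -0.0013, 0.7508], 'force': [-0.0996, -0.5345, 6.5397], 'ft_torque': [-0.1343, 0.1925, 0.0055], 'finger_gap': 0.058, 'finger_force': 21.6464}
```

>>> {"api": "apply_moves", "payload": {
  "deltas": [
    [0,0,0,0,0,0,0.4],
    [0,0,0,0,0,0,0.4],
    [0,0,0,0,0,0,0.4],
    [0,0,0,0,0,0,0.4]
  ],
  "force": 100
}}

```text
clock: 3.2
ee_pos: [0.5345, -0.1557, 0.3514]
orientation: [3.138, -0.001, 0.751]
force: [-1.3, -0.9, 9.2]
finger_gap: 0.0557
finger_force: 103.6
```

```bash
python3 s.py
```

```text
{'clock': 3.2, 'q': [0.5064, 0.3578, -0.3757, 1.861, 0.1601, 0.9487, -0.7608], 'ee_pos': [0.5345, -0.1557, 0.3514], 'orientation': [3.1383, -0.0012, 0.7508], 'force': [-1.337, -0.937, 9.2076], 'ft_torque': [-0.0713, 0.5032, 0.0228], 'finger_gap': 0.0557, 'finger_force': 103.584}
```

>>> {"api": "apply_moves", "payload": {
  "deltas": [
    [0,0,-0.01,0,0,0,0.4],
    [0,0,-0.02,0,0,0,0.4],
    [0,0,-0.02,0,0,0,0.4]
  ]
}}

```text
clock: 3.45
ee_pos: [0.5345, -0.1557, 0.3504]
orientation: [3.138, -0.001, 0.751]
force: [-4.5, 0.5, 15.6]
finger_gap: 0.0558
finger_force: 104.0
```

>>> {"api": "apply_moves", "payload": {
  "deltas": [
    [0,0,-0.01,0,0,0,0.4],
    [0,0,-0.02,0,0,0,0.4],
    [0,0,-0.02,0,0,0,0.4]
  ]
}}

```text
clock: 3.7
ee_pos: [0.5345, -0.1557, 0.3486]
orientation: [3.138, -0.001, 0.751]
force: [-4.3, -0.1, 17.7]
finger_gap: 0.0559
finger_force: 104.0
```

>>> {"api": "apply_moves", "payload": {
  "deltas": [
    [0,0,-0.01,0,0,0,0.4],
    [0,0,-0.012,0,0,0,0.4],
    [0,0,-0.012,0,0,0,0.4]
  ]
}}

```text
clock: 3.95
ee_pos: [0.5345, -0.1556, 0.3475]
orientation: [3.138, -0.001, 0.751]
force: [-4.4, -0.7, 17.7]
finger_gap: 0.0557
finger_force: 104.1
```

>>> {"api": "apply_moves", "payload": {
  "deltas": [
    [0,0,-0.01,0,0,0,0.4],
    [0,0,-0.01,0,0,0,0.4],
    [0,0,-0.01,0,0,0,0.4]
  ]
}}

```text
clock: 4.2
ee_pos: [0.5345, -0.1556, 0.3465]
orientation: [3.138, -0.001, 0.751]
force: [-4.8, -0.2, 17.2]
finger_gap: 0.0555
finger_force: 104.1
```

>>> {"api": "apply_moves", "payload": {
  "deltas": [
    [0,0,-0.01,0,0,0,0.4],
    [0,0,-0.01,0,0,0,0.4],
    [0,0,-0.01,0,0,0,0.4]
  ]
}}

```text
clock: 4.45
ee_pos: [0.5345, -0.1556, 0.3455]
orientation: [3.138, -0.001, 0.751]
force: [-4.2, -0.4, 17.4]
finger_gap: 0.0555
finger_force: 104.1
```

```bash
python3 s.py
```

```text
{'clock': 4.45, 'q': [0.5045, 0.3644, -0.3743, 1.8669, 0.1644, 0.9363, -0.7649], 'ee_pos': [0.5345, -0.1556, 0.3455], 'orientation': [3.1378, -0.001, 0.7507], 'force': [-4.1864, -0.4224, 17.4266], 'ft_torque': [-0.0033, 1.1221, -0.0019], 'finger_gap': 0.0555, 'finger_force': 104.1363}
```

>>> {"api": "apply_moves", "payload": {
  "deltas": [
    [-0.003,0,-0.01,0,0,0,0.4],
    [-0.006,0,-0.01,0,0,0,0.4],
    [-0.006,0,-0.01,0,0,0,0.4]
  ]
}}

```text
clock: 4.7
ee_pos: [0.5343, -0.1557, 0.3448]
orientation: [3.137, -0.002, 0.751]
force: [-3.6, 0.7, 17.2]
finger_gap: 0.0551
finger_force: 104.2
```

>>> {"api": "apply_moves", "payload": {
  "deltas": [
    [0,0,-0.01,0,0,0,0.4],
    [0,0,-0.01,0,0,0,0.4],
    [0,0,-0.01,0,0,0,0.4]
  ]
}}

```text
clock: 4.95
ee_pos: [0.5343, -0.1556, 0.3438]
orientation: [3.137, -0.002, 0.751]
force: [-3.6, 0.2, 16.6]
finger_gap: 0.0557
finger_force: 104.3
```

```bash
python3 w.py w3
```

```text
{'clock': np.float64(5.0), 'q': array([ 0.5044,  0.3657, -0.374 ,  1.8696,  0.1654,  0.9312, -0.7656]), 'ee_pos': array([ 0.5343, -0.1556,  0.3438]), 'orientation': array([ 3.1368e+00, -1.9000e-03,  7.5080e-01]), 'force': array([-3.9478, -0.8623, 18.1298]), 'ft_torque': array([ 0.0022,  0.9928, -0.0086]), 'finger_gap': np.float64(0.0555)}
z [0.19242848 0.19471093 0.21018477]
((244.0, 281.5), 95.00141143798828) ((0.5313427448272705, -0.15420205891132355), 0.04373830929398537) ((0.5344386100769043, -0.1553764045238495), (0.05402310565114021, 0.07625451683998108), 40.58918762207031)
```

View pics/w3.png

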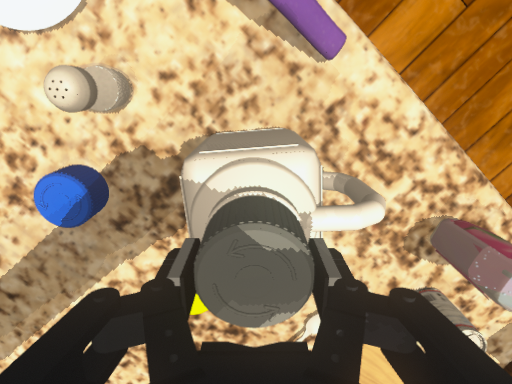

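The wrist view shows the cap gripped at about (253,275), level. Its top has gone down about 7.5 mm, so it isn't slipping. I keep pressing.

>>> {"api": "apply_moves", "payload": {
  "deltas": [
    [0,0,-0.01,0,0,0,0.4],
    [0,0,-0.01,0,0,0,0.4],
    [0,0,-0.01,0,0,0,0.4]
  ]
}}

```text
clock: 5.25
ee_pos: [0.5343, -0.1556, 0.3429]
orientation: [3.137, -0.002, 0.751]
force: [-4.8, -0.1, 18.5]
finger_gap: 0.0556
finger_force: 104.3
```

>>> {"api": "apply_moves", "payload": {
  "deltas": [
    [0,0,-0.01,0,0,0,0.4],
    [0,0,-0.01,0,0,0,0.4],
    [0,0,-0.01,0,0,0,0.4]
  ]
}}

```text
clock: 5.5
ee_pos: [0.5343, -0.1556, 0.3419]
orientation: [3.137, -0.002, 0.751]
force: [-5.0, 0.0, 18.1]
finger_gap: 0.0557
finger_force: 104.3
```

>>> {"api": "apply_moves", "payload": {
  "deltas": [
    [0,0,-0.01,0,0,0,0.4],
    [0,0,-0.01,0,0,0,0.4],
    [0,0,-0.01,0,0,0,0.4]
  ]
}}

```text
clock: 5.75
ee_pos: [0.5343, -0.1556, 0.3413]
orientation: [3.137, -0.002, 0.751]
force: [-5.5, 0.2, 20.3]
finger_gap: 0.0558
finger_force: 104.9
```

>>> {"api": "apply_moves", "payload": {
  "deltas": [
    [0,0,-0.008,0,0,0,0.4],
    [0,0,-0.008,0,0,0,0.4],
    [0,0,-0.008,0,0,0,0.4]
  ]
}}

```text
clock: 6.0
ee_pos: [0.5343, -0.1556, 0.3412]
orientation: [3.136, -0.002, 0.751]
force: [-6.6, 1.1, 24.6]
finger_gap: 0.0555
finger_force: 105.3
```

>>> {"api": "apply_moves", "payload": {
  "deltas": [
    [-0.006,0,0,0,0,0,0.4],
    [-0.006,0,0,0,0,0,0.4]
  ]
}}

```text
clock: 6.17
ee_pos: [0.534, -0.1556, 0.3412]
orientation: [3.135, -0.003, 0.751]
force: [-4.8, 0.8, 23.2]
finger_gap: 0.0556
finger_force: 105.0
```

>>> {"api": "apply_moves", "payload": {
  "deltas": [
    [0,0,0,0,0,0,0.4]
  ]
}}

```text
clock: 6.25
ee_pos: [0.5341, -0.1556, 0.3412]
orientation: [3.135, -0.003, 0.751]
force: [-5.1, -0.3, 23.1]
finger_gap: 0.0558
finger_force: 105.0
```

>>> {"api": "apply_moves", "payload": {
  "deltas": [
    [0,0,0,0,0,0.006,0.4],
    [0,0,0,0,0,0.012,0.4],
    [0,0,0,0,0,0.018,0.4],
    [0,0,0,0,0,0.024,0.4],
    [0,0,0,0,0,0.03,0.4]
  ]
}}

```text
clock: 6.67
ee_pos: [0.5346, -0.1552, 0.3413]
orientation: [3.134, -0.003, 0.94]
force: [-2.5, 0.9, 22.7]
finger_gap: 0.056
finger_force: 104.9
```

```bash
python3 s.py
```

```text
{'clock': 6.6667, 'q': [0.5351, 0.3739, -0.4144, 1.8707, 0.186, 0.9263, -0.5953], 'ee_pos': [0.5346, -0.1552, 0.3413], 'orientation': [3.1341, -0.003, 0.9404], 'force': [-2.5279, 0.8968, 22.6633], 'ft_torque': [0.3053, 0.9872, -0.2081], 'finger_gap': 0.056, 'finger_force': 104.9065}
```

>>> {"api": "apply_moves", "payload": {
  "deltas": [
    [0,0,-0.001,0,0,0.007,0.4],
    [0,0,-0.001,0,0,0.014,0.4],
    [0,0,-0.001,0,0,0.021,0.4],
    [0,0,-0.001,0,0,0.028,0.4],
    [0,0,-0.001,0,0,0.035,0.4]
  ]
}}

```text
clock: 7.08
ee_pos: [0.5344, -0.1551, 0.3412]
orientation: [3.134, -0.001, 1.161]
force: [-4.1, 1.6, 23.8]
finger_gap: 0.0558
finger_force: 105.0
```

```bash
python3 w.py w4
```

```text
{'clock': np.float64(7.1333), 'q': array([ 0.572 ,  0.3811, -0.4625,  1.8688,  0.2094,  0.9318, -0.3948]), 'ee_pos': array([ 0.5344, -0.1551,  0.3412]), 'orientation': array([ 3.1344e+00, -1.1000e-03,  1.1623e+00]), 'force': array([-4.7713,  1.7229, 23.8374]), 'ft_torque': array([ 0.2493,  1.1773, -0.0874]), 'finger_gap': np.float64(0.0558)}
z [0.19088324 0.19220668 0.20815932]
((239.5, 284.5), 97.51163482666016) ((0.5288775563240051, -0.15676268935203552), 0.04506910964846611) ((0.5338075757026672, -0.15603241324424744), (0.05178644508123398, 0.07646995037794113), 64.3899154663086)
```

View pics/w4.png

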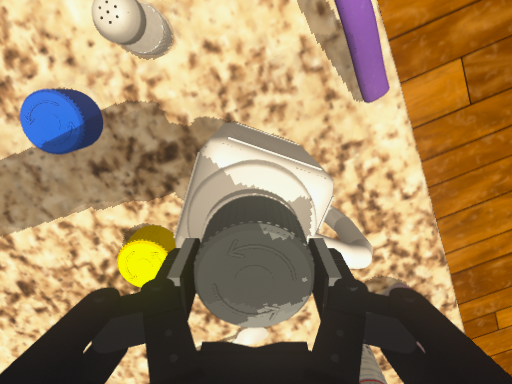

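The jug now looks turned relative to the gripper in the picture: it stays put and the cap turns with the fingers. I carry on turning.

>>> {"api": "apply_moves", "payload": {
  "deltas": [
    [0,0,0,0,0,0.008,0.4],
    [0,0,0,0,0,0.016,0.4],
    [0,0,0,0,0,0.024,0.4],
    [0,0,0,0,0,0.032,0.4],
    [0,0,0,0,0,0.04,0.4]
  ]
}}

```text
clock: 7.55
ee_pos: [0.5341, -0.1548, 0.3411]
orientation: [3.136, 0.001, 1.412]
force: [-5.2, 1.7, 25.1]
finger_gap: 0.0557
finger_force: 105.2
```

>>> {"api": "apply_moves", "payload": {
  "deltas": [
    [0,0,0,0,0,0.008,0.4],
    [0,0,0,0,0,0.016,0.4],
    [0,0,0,0,0,0.024,0.4],
    [0,0,0,0,0,0.032,0.4],
    [0,0,0,0,0,0.04,0.4]
  ]
}}

```text
clock: 7.97
ee_pos: [0.5338, -0.1547, 0.341]
orientation: [3.138, 0.002, 1.663]
force: [-7.8, 2.0, 26.5]
finger_gap: 0.0557
finger_force: 105.4
```

>>> {"api": "apply_moves", "payload": {
  "deltas": [
    [0,0,0,0,0,0.01,0.4],
    [0,0,0,0,0,0.02,0.4],
    [0,0,0,0,0,0.028,0.4],
    [0,0,0,0,0,0.03,0.4],
    [0,0,0,0,0,0.03,0.4]
  ]
}}

```text
clock: 8.38
ee_pos: [0.5336, -0.1548, 0.3411]
orientation: [3.139, 0.003, 1.85]
force: [-8.4, 2.4, 27.8]
finger_gap: 0.0555
finger_force: 105.4
```

```bash
python3 w.py w5
```

```text
{'clock': np.float64(8.4333), 'q': array([ 0.6865,  0.4093, -0.6145,  1.8636,  0.2875,  0.9539,  0.2223]), 'ee_pos': array([ 0.5336, -0.1548,  0.341 ]), 'orientation': array([3.1392e+00, 3.0000e-03, 1.8497e+00]), 'force': array([-8.6849,  2.5387, 26.9434]), 'ft_torque': array([ 0.2676,  1.8954, -0.2095]), 'finger_gap': np.float64(0.0556)}
z [0.19076313 0.19201935 0.20808772]
((242.9974822998047, 285.0), 99.00261688232422) ((0.5317264795303345, -0.16068103909492493), 0.04577642306685448) ((0.5338382124900818, -0.15719828009605408), (0.0517926886677742, 0.07690685242414474), 104.79396057128906)
```

View pics/w5.png

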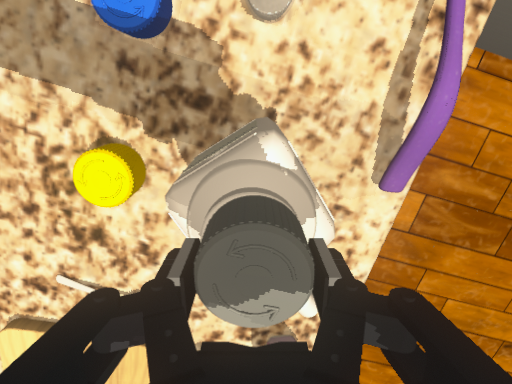

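The jug has stayed put and the cap has turned 1.1 rad. The push crept up to about 27 N, so I ease it off now while lifting.

>>> {"api": "apply_moves", "payload": {
  "deltas": [
    [-0.003,0,0.02,0,0,0,0.4],
    [-0.006,0,0.04,0,0,0,0.4],
    [-0.006,0,0.06,0,0,0,0.4],
    [-0.006,0,0.08,0,0,0,0.4]
  ]
}}

```text
clock: 8.77
ee_pos: [0.5331, -0.1549, 0.3472]
orientation: [3.138, 0.002, 1.85]
force: [-2.5, 0.9, 14.0]
finger_gap: 0.0556
finger_force: 103.8
```

>>> {"api": "apply_moves", "payload": {
  "deltas": [
    [0,0,0.02,0,0,0,0.4],
    [0,0,0.04,0,0,0,0.4],
    [0,0,0.06,0,0,0,0.4],
    [0,0,0.08,0,0,0,0.4]
  ]
}}

```text
clock: 9.1
ee_pos: [0.5321, -0.1554, 0.3526]
orientation: [3.141, 0.0, 1.851]
force: [0.2, -0.7, -0.7]
finger_gap: 0.0558
finger_force: 105.5
```

```bash
python3 s.py
```

```text
{'clock': 9.1, 'q': [0.6948, 0.3947, -0.6201, 1.854, 0.273, 0.9776, 0.2368], 'ee_pos': [0.5321, -0.1554, 0.3526], 'orientation': [3.1409, 0.0004, 1.8507], 'force': [0.1567, -0.7014, -0.672], 'ft_torque': [-0.0106, -0.0011, -0.0158], 'finger_gap': 0.0558, 'finger_force': 105.537}
```

>>> {"api": "apply_moves", "payload": {
  "deltas": [
    [0,0,0.05,0,0,0,0.4],
    [0,0,0.15,0,0,0,0.4],
    [0,0,0.3,0,0,0,0.4],
    [0,0,0.45,0,0,0,0.4],
    [0,0,0.6,0,0,0,0.4],
    [0,0,0.7,0,0,0,0.4],
    [0,0,0.7,0,0,0,0.4]
  ]
}}

```text
clock: 9.68
ee_pos: [0.5327, -0.1554, 0.4246]
orientation: [3.138, 0.002, 1.85]
force: [0.2, 0.0, -0.3]
finger_gap: 0.0557
finger_force: 105.9
```

```bash
cat > t.py <<'E'
from h import *
from station import vision
import sys
for n in("top","scene"):
    f=vision.grab_frame(n); np.save(n+sys.argv[1]+".npy",f,allow_pickle=True)
a,b=load("top"+sys.argv[1]),load("scene"+sys.argv[1])
cv2.imwrite("pics/"+sys.argv[1]+".png",np.hstack([cv2.resize(a["image"][130:270,180:380],(400,280)),cv2.resize(b["image"][90:272,150:410],(400,280))])[:,:,::-1])
E
python3 t.py lift; python3 s.py
```

```text
{'clock': 9.7833, 'q': [0.7233, 0.3232, -0.6441, 1.7745, 0.2142, 1.1147, 0.2887], 'ee_pos': [0.5319, -0.1555, 0.422], 'orientation': [-3.1415, 0.0001, 1.8505], 'force': [-0.2446, -0.1788, -2.1392], 'ft_torque': [0.0139, 0.0274, 0.0047], 'finger_gap': 0.0558, 'finger_force': 105.8747}
```

View pics/lift.png

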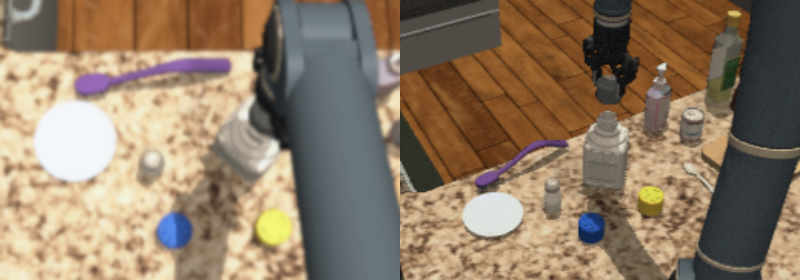

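Cap in the gripper at about (608,88) in the right half, jug upright at (605,150). Now over to the saucer, at (492,213) there.

>>> {"api": "apply_moves", "payload": {
  "deltas": [
    [0,0.2,0,0,0,0,0.4],
    [0.03,0.5,0,0,0,0,0.4],
    [0.05,0.8,0,0,0,0,0.4],
    [0.05,1,0,0,0,0,0.4]
  ]
}}

```text
clock: 10.12
ee_pos: [0.5367, -0.0527, 0.421]
orientation: [-3.14, -0.002, 1.853]
force: [0.3, 0.2, -0.2]
finger_gap: 0.0558
finger_force: 105.9
```

>>> {"api": "apply_moves", "payload": {
  "deltas": [
    [0,0.3,0,0,0,0,0.4],
    [0.03,0.6,0,0,0,0,0.4],
    [0.05,0.9,0,0,0,0,0.4],
    [0.05,1,0,0,0,0,0.4]
  ]
}}

```text
clock: 10.45
ee_pos: [0.5413, 0.0494, 0.4213]
orientation: [-3.141, -0.003, 1.857]
force: [-0.3, 0.1, 0.1]
finger_gap: 0.0556
finger_force: 105.9
```

>>> {"api": "apply_moves", "payload": {
  "deltas": [
    [0,0.3,0,0,0,0,0.4],
    [0.03,0.6,0,0,0,0,0.4],
    [0.06,0.8,-0.2,0,0,0,0.4],
    [0.06,0.9,-0.5,0,0,0,0.4],
    [0.06,0.9,-0.8,0,0,0,0.4],
    [0.06,0.9,-1,0,0,0,0.4],
    [0.06,0.9,-1,0,0,0,0.4],
    [0.06,0.9,-1,0,0,0,0.4]
  ]
}}

```text
clock: 11.12
ee_pos: [0.5478, 0.1339, 0.3207]
orientation: [-3.138, -0.0, 1.85]
force: [0.7, 0.3, -0.9]
finger_gap: 0.0554
finger_force: 105.9
```

```bash
python3 w.py w6;  python3 - <<'E'
from h import *
f=load("w6");im=f["image"].astype(int)
w=((im.min(2)>140)&(im.max(2)-im.min(2)<30)).astype(np.uint8)
k=max(cv2.findContours(w,0,1)[0],key=cv2.contourArea)[:,0]
h=cv2.convexHull(k)[:,0].astype(float)
e=onplane(f,h,.012)[:,:2]
x0=(e.min(0)+e.max(0))/2; print(cv2.minEnclosingCircle(e.astype(np.float32)),len(h))
# robust circle fit with fixed radius 68 mm
from scipy.optimize import least_squares
r=least_squares(lambda p:np.hypot(*(e-p).T)-.068,x0,loss="soft_l1",f_scale=.001); print(r.x,np.round(r.fun*1e3,1))
E
```

```text
{'clock': np.float64(11.1667), 'q': array([ 0.2142,  0.4687, -0.6932,  1.8562,  0.3633,  0.9465, -0.3629]), 'ee_pos': array([0.5484, 0.1342, 0.3222]), 'orientation': array([-3.1413e+00, -3.0000e-04,  1.8502e+00]), 'force': array([-0.4652,  0.5578, -0.8404]), 'ft_torque': array([0.0579, 0.0235, 0.0414]), 'finger_gap': np.float64(0.0553)}
((0.5463355779647827, 0.13353268802165985), 0.06837224215269089) 37
[0.546277   0.13357568] [ 0.2  0.1  0.1  0.1  0.1  0.1  0.   0.1  0.  -0.1  0.   0.1  0.3 -0.1
 -0.2 -0.2  0.3  0.2  0.2  0.1  0.3 -0.4 -0.6  0.1  0.1  0.1  0.2  0.2
  0.1  0.2  0.3  0.3  0.1  0.2 -0.5 -0.7  0. ]
```

View pics/w6.png

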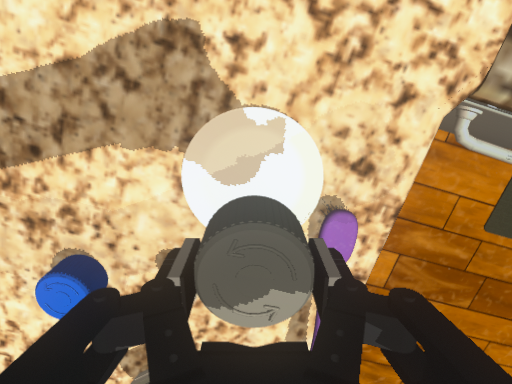

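The wrist view shows the saucer at about (253,175) with the cap above it at (253,270), and the brush head near the right finger at (340,235). I turn the fingers away from the brush and go down.

>>> {"api": "apply_moves", "payload": {
  "deltas": [
    [-0.005,0,-0.1,0,0,0.015,0.4],
    [-0.01,0,-0.3,0,0,0.03,0.4],
    [-0.015,0,-0.5,0,0,0.045,0.4],
    [-0.015,0,-0.7,0,0,0.06,0.4],
    [-0.015,0,-0.85,0,0,0.075,0.4],
    [-0.015,0,-1,0,0,0.08,0.4],
    [-0.015,0,-1,0,0,0.08,0.4],
    [-0.015,0,-1,0,0,0.08,0.4]
  ]
}}

```text
clock: 11.83
ee_pos: [0.5473, 0.1343, 0.2231]
orientation: [3.14, 0.001, 2.351]
force: [0.5, 0.8, 0.6]
finger_gap: 0.0556
finger_force: 105.9
```

>>> {"api": "apply_moves", "payload": {
  "deltas": [
    [0,0,-0.06,0,0,0,0.4],
    [0,0,-0.12,0,0,0,0.4],
    [0,0,-0.18,0,0,0,0.4],
    [0,0,-0.22,0,0,0,0.4],
    [0,0,-0.22,0,0,0,0.4],
    [0,0,-0.22,0,0,0,0.4]
  ]
}}

```text
clock: 12.33
ee_pos: [0.5465, 0.1346, 0.1998]
orientation: [-3.141, -0.0, 2.353]
force: [0.6, 0.4, -0.3]
finger_gap: 0.0558
finger_force: 105.9
```

```bash
python3 s.py
```

```text
{'clock': 12.3333, 'q': [0.2015, 0.6592, -0.6972, 1.9389, 0.6047, 0.7636, -0.0639], 'ee_pos': [0.5465, 0.1346, 0.1998], 'orientation': [-3.1413, -0.0003, 2.3534], 'force': [0.5866, 0.3672, -0.2909], 'ft_torque': [-0.0361, -0.0258, 0.0171], 'finger_gap': 0.0558, 'finger_force': 105.864}
```

Slow final descent in 1 mm rows, watching the force.

>>> {"api": "apply_moves", "payload": {
  "deltas": [
    [0,0,-0.01,0,0,0,0.4],
    [0,0,-0.02,0,0,0,0.4],
    [0,0,-0.03,0,0,0,0.4],
    [0,0,-0.04,0,0,0,0.4],
    [0,0,-0.04,0,0,0,0.4]
  ]
}}

```text
clock: 12.75
ee_pos: [0.5466, 0.1344, 0.1959]
orientation: [-3.141, -0.0, 2.353]
force: [0.3, 0.3, -1.1]
finger_gap: 0.0555
finger_force: 105.9
```

>>> {"api": "apply_moves", "payload": {
  "deltas": [
    [0,0,-0.005,0,0,0,0.4],
    [0,0,-0.01,0,0,0,0.4],
    [0,0,-0.01,0,0,0,0.4]
  ]
}}

```text
clock: 13.0
ee_pos: [0.5466, 0.1345, 0.195]
orientation: [3.142, -0.0, 2.353]
force: [0.3, -0.9, -1.0]
finger_gap: 0.0552
finger_force: 105.9
```

>>> {"api": "apply_moves", "payload": {
  "deltas": [
    [0,0,-0.005,0,0,0,0.4],
    [0,0,-0.01,0,0,0,0.4],
    [0,0,-0.01,0,0,0,0.4]
  ]
}}

```text
clock: 13.25
ee_pos: [0.5466, 0.1346, 0.1948]
orientation: [-3.141, 0.001, 2.353]
force: [-2.1, -1.2, 6.5]
finger_gap: 0.0554
finger_force: 106.8
```

Contact at 6.5 N. I ease off and release gently.

>>> {"api": "apply_moves", "payload": {
  "deltas": [
    [0,0,0.007,0,0,0,0.45],
    [0,0,0.007,0,0,0,0.5],
    [0,0,0.007,0,0,0,0.6],
    [0,0,0.007,0,0,0,0.7],
    [0,0,0.007,0,0,0,0.75],
    [0,0,0.007,0,0,0,0.8],
    [0,0,0.007,0,0,0,0.85],
    [0,0,0.007,0,0,0,0.9],
    [0,0,0.007,0,0,0,0.9]
  ],
  "force": 20
}}

```text
clock: 14.0
ee_pos: [0.5466, 0.1345, 0.1947]
orientation: [3.142, -0.0, 2.353]
force: [-0.1, 0.2, 0.4]
finger_gap: 0.0767
finger_force: 0.0
```

>>> {"api": "apply_moves", "payload": {
  "deltas": [
    [0,0,0.05,0,0,0,0.9],
    [0,0,0.15,0,0,0,0.9],
    [0,0,0.3,0,0,0,0.9],
    [0,0,0.5,0,0,0,0.9],
    [0,0,0.7,0,0,0,0.9],
    [0,0,0.9,0,0,0,0.9],
    [0,0,1,0,0,0,0.9]
  ]
}}

```text
clock: 14.58
ee_pos: [0.5471, 0.1352, 0.298]
orientation: [3.138, 0.002, 2.353]
force: [1.0, 0.1, 0.2]
finger_gap: 0.0765
finger_force: 0.0
```

>>> {"api": "apply_moves", "payload": {
  "deltas": [
    [-0.3,0.2,0.3,0,0,0,0.9],
    [-0.6,0.4,0.6,0,0,0,0.9],
    [-0.9,0.6,0.9,0,0,0,0.9],
    [-0.9,0.6,0.9,0,0,0,0.9],
    [-0.9,0.6,0.9,0,0,0,0.9]
  ]
}}

```text
clock: 15.0
ee_pos: [0.4543, 0.1976, 0.3878]
orientation: [3.137, 0.003, 2.359]
force: [0.4, -0.1, -0.2]
finger_gap: 0.077
finger_force: 0.0
```

```bash
python3 t.py fin
python3 - <<'E'
from h import *
f=load("scenefin");P=cloud(f);m=(P[...,2]>.038)&(P[...,2]<.055)&(np.hypot(P[...,0]-.546,P[...,1]-.134)<.06)
print("cap",m.sum(),(P[m].min(0)+P[m].max(0))/2)
E
python3 s.py
```

```text
cap 181 [0.54386384 0.13482573 0.04535337]
{'clock': 15.1, 'q': [0.2816, 0.3275, -0.9272, 1.9337, 0.3072, 1.0278, 0.0004], 'ee_pos': [0.4569, 0.1938, 0.3847], 'orientation': [3.1415, 0.0017, 2.3529], 'force': [-0.3843, -0.7188, 0.2884], 'ft_torque': [-0.0733, -0.0008, 0.0138], 'finger_gap': 0.0769, 'finger_force': 0.0}
```

View pics/fin.png

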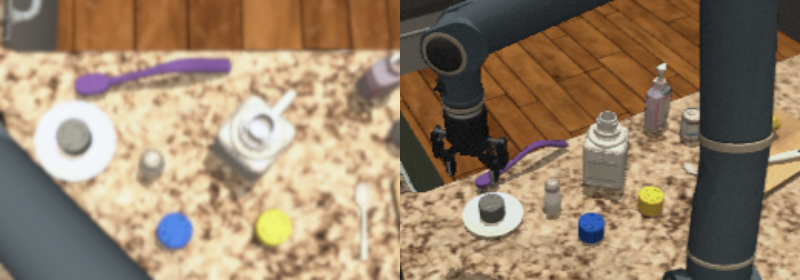

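The cap stands upright in the middle of the saucer, at about (75,137) left and (492,208) right. The jug is open and standing in place at (255,135), and the other things are undisturbed.

```bash
python3 -c "
from station import workorder; print(workorder.sign_off())"
```

```text
the job is handed in; nothing more can be done
None
```

The jug is open and the cap stands right way up in the middle of the saucer; the job is handed in at about 15 s, though the push crept up to about 27 to 28 N late in the turn, at the 28 N crush limit, and I could not read the neck well enough to rule out crushing, though the jug looked intact.

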